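Lift the tag plate off the marking stand

ROBOT

A 6-joint arm with a two-finger parallel gripper is mounted at the origin on the work surface. World frame = base frame: x ahead of the robot, y to its left, z up, the work surface at z = 0. Lengths are in mm, angles in rad, forces in N, time in s.
With the tool pointing down it reaches from about 400 to 925 mm from the base axis. Payload 12.5 kg.
Tool frame: the origin (TCP) lies midway between the tips of the shut fingers; the grasp point (between the pads) lies 19 mm behind it; z points along the fingers, y is the line along which they close (so a half turn about z gives the same grasp; the last joint's range is limited). The gripper opens to 95 mm and grips with 3 to 60 N. Pads are 20 mm wide; open, the fingers measure 119 mm over their backs; the gripper's body (75 mm by 180 mm) begins 59 mm behind the grasp point.
Start: joints at [-1.223, 0.491, 1.559, -0, 1.092, -0.106], TCP at [274.015, -561.752, 191.861] pointing down, gripper open.
Joint ranges: [-3.1, 3.1], [-0.84, 2.19], [0.05, 2.79], [-1.13, 4.28], [0.06, 2.93], [-2.69, 2.69]. Speed limits (rad/s): [2.22, 2.22, 2.79, 3.14, 3.14, 3.14].

INTERFACE

Orientations are given as [roll, pitch, yaw] about the fixed x, y, z axes, in that order (R = Rz(yaw) Ry(pitch) Rx(roll)).
In Python, from cell import state, viewer, env, models gives the robot as it stands. The module is installed in compiled form; this text tells all that it offers.
- The arm moves only by the tool arm_command, never from a script. Its argument "rows" is a list of rows, each a list of 2 entries, a list of its own where there are three numbers: the shift along the tool's x, y, z normalised to -1 to 1, where 1 is 0.25 m, then the turn about the tool's z normalised to -1 to 1, where 1 is pi rad. A call has exactly 5 rows; each row shifts and turns the commanded pose from where the row before left it, along the tool's axes as they then stand; what a row does not reach is not made up. A row lasts 1/10 s, in which the tool goes at most 50 mm and 8.59 degrees, less where a joint would pass 70% of its speed; a pose out of reach is approached as far as the arm can. A call with a number of a shift or a turn outside -1 to 1 is refused whole. A call with a gripper value outside its range is refused whole. "claw" is the opening, from 0 (shut) to 1 (fully open), set as the call begins (left out, the last holds). The fingers move at their own pace and stop on an object; the grip force is fixed at half the most. Time passes only in rows, so rows that do not move let the fingers close, or fill a call up. It gives the time, the measured TCP pose, the force, the opening and the grip force at its end, in the units of the state.
- state(): the state, without advancing time (a new reading comes with each control period).
- viewer.read_camera(name): name is "side" or "top" or "wrist"; returns (picture, depth): 420x560x3 uint8, red, green, blue; 420x560 float32, mm along the optical axis (not along the pixel's ray), 0 where there is no reading.
- viewer.get_calibration(name): a dict with "camera_matrix" (3x3 intrinsics, pixels), "dist_coeffs" ([k1, k2, p1, p2, k3] as OpenCV has them; the pictures are not rectified), "world_to_cam" (4x4, takes a point from world to camera coordinates). Camera axes: x right, y up, looking along -z (the intrinsics and any distortion apply to the point x, -y, -z); pixel columns grow to the right and rows downward; lengths in mm; the calibration is good to about 2 mm. A picture is of the moment at which its call begins: read the wrist's pose just before it. get_calibration takes no time and is no camera call; for the wrist camera it gives the pose at the moment of the call.
- env.job_done(): hands the job in; it is judged then, once.
Trained networks look in the newest picture that a camera, given by its name, has taken for a name from the list of things; names that differ only in an ending like _2 or _b are one class to them, and where a whole thing is asked for, a point or a joint stands for the part that bears it (a point fixed in the world has none). Each returns a list of dicts, best first, with "confidence" (0 to 1); they miss things now and then, are a little off and sometimes report something else, mostly with a low value. They report only what shows in the picture. A call takes as long as a camera call. They do not tell look-alikes from the thing itself.
- models.search_frame(camera, label): "position" ([x, y, z] in mm, in world coordinates, good to about 4 mm: the middle of the surface that is visible of it).
- models.mark_of(camera, label): "position" ([x, y, z] in mm, in world coordinates, good to about 4 mm: a listed point, or the origin of a listed thing).
The state is a dict: "t": time; "joints": joint angles; "qvel": joint speeds; "tau": joint torques, N m; "eef_pos": TCP position; "tcp_rot": TCP orientation; "ft_force": force on the tool from outside, world axes, zero at the start; "moment": the same for the moment, N m; "opening": opening from 0.0 (shut) to 1.0 (fully open); "grip_force": force on a finger pad.
Only numpy, scipy, OpenCV 4.12 (cv2) and the standard library are available. Lean on these libraries where they do the work, as an engineer would, in place of code of your own. Each camera call takes 0.05 s, during which the arm holds its last target. There are 200 camera calls.

TASK

Turn the catch at the top of the sloping marking stand clear of the tag plate, then lift the plate by its bar handle straight off its two locating pins, keeping it square to the stand so that it does not cock or jam; do not force it off. Lay the plate down flat on the floor of the shallow green tray, without dropping it, and leave everything else on the ledge where it is.

Things in the scene. Friction and masses are not known exactly. Their poses are not given: they have to be found in the camera images.
- deck: Sloping face of the grey steel marking stand (fixed), 210 mm wide, rising 30 degrees away from the robot. Origin: on the face midway between the two locating pins, 78 mm above the ledge. x up the slope, y along the width, z square out of the face, along the pins. Pins: steel, 10 mm diameter, 24 mm tall, at y = -78 and +78 mm. The face spans x -77 to 119 mm.
- plate: Aluminium plate on the pins, 120 mm (x) by 190 (y) by 10 thick, 0.45 to 0.7 kg, four ear tags fixed on its face, two 12 mm holes at y = -78 and +78 mm (1 mm play round the pins). Origin: centre of the underside; z out of the tagged face; on the stand its axes are the deck's. It hangs balanced from the black bar handle over its middle.
- plate_grip (a point): Centre of the plate's bar handle, 44 mm above the plate's underside, axes as the plate. The bar runs along y: 112 mm long, 14 mm wide (x), flat-sided, from 36 to 52 mm above the underside, on two thin posts at y = -45 and +45 mm. Pinch it along x.
- catch (a joint): Angle (rad) of the dark steel turn catch, pivoted square to the deck at deck x = 88 mm, y = 0. At 0 its blade points down the slope and overlaps the plate's upper edge by 14 mm, 1.5 mm above it. Positive is counter-clockwise seen from above. Starts within 0.3 of 0, turns either way to 1.75, stays where left (0.04 N m friction), clear of the plate beyond 1.1 either way.
- catch_grip (a point): Grip point on the catch's pivot axis, 38 mm out of the deck's face. The catch here is an upright thumb wing 12 mm thick, 36 mm long, reaching to 50 mm out of the face. z as the deck's; x along the wing (the blade, 12 mm wide, reaches 42 mm along -x), so pinch it along y. It turns with the catch.
- tray: Shallow open green plastic tray standing loose on the ledge, 178 mm (x) by 258 mm (y) by 45 mm high outside, walls and floor 4 mm, rim lip 8 mm wider all round. Origin: centre of its underside; z up. The plate fits in with its length along the tray's length.
- rasp: Steel hoof rasp lying flat, 42 mm by about 350 mm by 6 mm, long side along its y; leave alone.
- jug: Blue plastic measuring jug, 104 mm across the mouth, 150 mm high, handle towards its +x; leave alone.
- torch: Aluminium torch lying along its x, 155 mm long, 40 mm across; leave alone.
- pin_box: Clear plastic box of pins, 80 mm by 50 mm by 24 mm; leave alone.
Not all that is in view belongs to the job. Several things have the shape of the plate; the one meant has the colours described above.

How it is judged:
By the outcome, as a careful person would: the job done as asked, in the order asked, and still so for the second after the job is handed in, with the robot touching nothing.
It also fails if it takes over 54 s, if anything falls off the work surface, if the arm or the gripper's body presses on something with over 40 N, if the wrist force passes 120 N, or if a joint passes its speed limit or range.

## Working session

There is one attempt and no reset: what is moved stays moved. The work goes in short steps, Python scripts to look and compute and a tool call to move; the robot and the scene stay as the last step left them, time stands still between calls to the robot, and variables do not carry over. Pictures are saved under pics/ and viewed, at most 10 in all, crops included, and the job is handed in when it is done.

Besides the shell and the picture viewer there is one more tool, called after "Emit:" as name(argument=value, ...), one argument or row to a line, values as JSON. arm_command: Moves the arm, as the interface text tells. Scaled input: -1 to 1 covers 0.25 m each way for a shift and pi rad each way for a turn. Its arguments: {"type":"object","properties":{"rows":{"type":"array","items":{"type":"array"}},"claw":{"type":"number"}},"required":["rows"]}

```bash
mkdir -p pics; cat > h.py <<'E'
import numpy as np, cv2
from cell import state, viewer, env, models
from scipy.spatial.transform import Rotation as R
def grab(n,f=None):
    im,d=viewer.read_camera(n)
    if f: cv2.imwrite('pics/'+f,im[:,:,::-1])
    return im,d
def cloud(n,d):
    c=viewer.get_calibration(n);K=np.array(c['camera_matrix']);D=np.array(c['dist_coeffs'])
    v,u=np.indices(d.shape)
    p=cv2.undistortPoints(np.stack([u,v],-1).reshape(-1,1,2).astype(np.float64),K,D).reshape(*d.shape,2)
    P=np.stack([p[...,0]*d,-p[...,1]*d,-d],-1)
    T=np.linalg.inv(np.array(c['world_to_cam']))
    return P@T[:3,:3].T+T[:3,3]
E
python3 - <<'E'
from h import *
np.set_printoptions(precision=1,suppress=True)
print(state())
for n in('top','side'):
    im,d=grab(n,n+'1.png'); np.savez(n+'1',im=im,P=cloud(n,d),d=d)
    for l in('deck','plate','plate_grip','catch','catch_grip','tray'):
        try: print(n,l,[(np.round(r['position']),round(r['confidence'],2)) for r in models.mark_of(n,l)][:4])
        except Exception as e: print(n,l,e)
print(state()['t'])
E
```

```text
{'t': 0.0, 'joints': array([-1.2,  0.5,  1.6, -0. ,  1.1, -0.1]), 'qvel': array([ 0.,  0.,  0., -0.,  0.,  0.]), 'tau': array([ -0. , -61.3, -25.8,   0.1,   0. ,  -0. ]), 'eef_pos': array([ 273.9, -561.5,  191.2]), 'tcp_rot': array([-3.1, -0. ,  0.5]), 'ft_force': array([-0.1,  0.6, -0.3]), 'moment': array([-0.,  0.,  0.]), 'grip_force': 0.0, 'opening': 1.0003793719396674}
top deck []
top plate [(array([ 552., -257.,   79.]), 0.96), (array([ 334., -190.,   50.]), 0.78), (array([323., 153.,  55.]), 0.6)]
top plate_grip [(array([ 538., -252.,  116.]), 0.59)]
top catch it knows: catch_grip, deck, jug, pin_box, plate, plate_grip, rasp, torch, tray
top catch_grip []
top tray [(array([588., 251.,  -2.]), 0.61)]
side deck [(array([ 558., -259.,   81.]), 0.98)]
side plate [(array([ 338., -189.,   51.]), 0.86), (array([319., 156.,  49.]), 0.71), (array([ 561., -252.,   79.]), 0.66)]
side plate_grip [(array([ 535., -257.,  116.]), 0.97), (array([316., 149.,  11.]), 0.74), (array([ 334., -190.,   10.]), 0.58)]
side catch it knows: catch_grip, deck, jug, pin_box, plate, plate_grip, rasp, torch, tray
side catch_grip [(array([752.,   4.,   0.]), 0.56)]
side tray [(array([590., 256.,  -2.]), 0.83)]
0.6
```

View pics/top1.png

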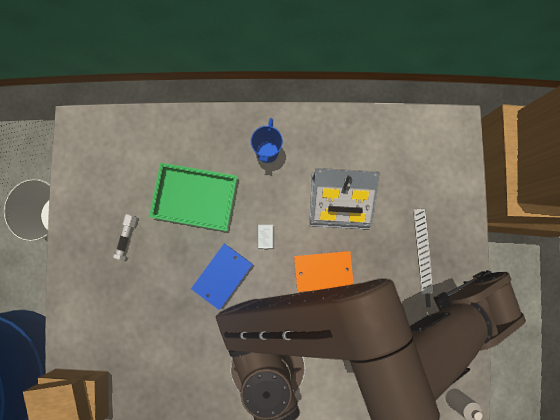

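View pics/side1.png

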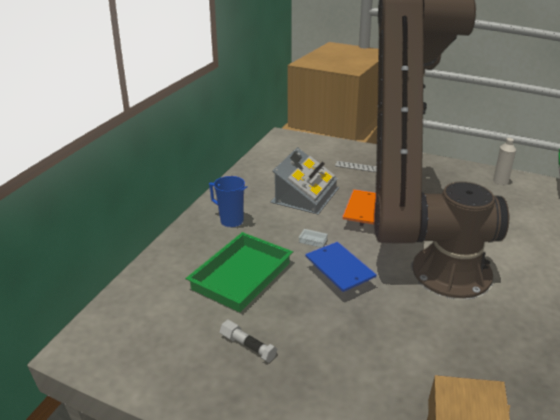

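Top view: three plate-shaped things. The blue plate is at (222,277), the orange one at (324,270), and a grey aluminium one with yellow tags and a black bar sits on the stand at (345,200). Only the last fits the description. The tray is at (195,197). I'll measure axes and confirm in a crop.

```bash
python3 - <<'E'
from h import *
np.set_printoptions(precision=4,suppress=True)
s=state();print(s['eef_pos'],s['tcp_rot'])
z=np.load('top1.npz');im=z['im'];P=z['P']
hsv=cv2.cvtColor(im,cv2.COLOR_RGB2HSV)
cv2.imwrite('pics/crop1.png',cv2.resize(im[155:300,180:400],None,fx=3.6,fy=3.6,interpolation=cv2.INTER_CUBIC)[:,:,::-1])
g=(hsv[...,0]>50)&(hsv[...,0]<75)&(hsv[...,1]>130);g[:150]=0
q=P[g];q=q[(q[:,2]>30)&(q[:,2]<60)]
print('tray',cv2.minAreaRect(q[:,:2].astype(np.float32)),np.median(q[:,2]))
# stand: points in box
m=(abs(P[...,0]-556)<110)&(abs(P[...,1]+257)<120)&(P[...,2]>25)
q=P[m]; 
best=None;rng=np.random.default_rng(0)
for _ in range(2000):
    a=q[rng.choice(len(q),3,0)];n=np.cross(a[1]-a[0],a[2]-a[0]);
    if np.linalg.norm(n)<1:continue
    n/=np.linalg.norm(n);k=abs((q-a[0])@n)<2.5
    if best is None or k.sum()>best.sum():best=k
c=q[best].mean(0);n=np.linalg.svd(q[best]-c)[2][2];n*=np.sign(n[2]);print('plane',c,n,best.sum(),len(q),'slope',np.degrees(np.arccos(n[2])),'yaw',np.degrees(np.arctan2(-n[1],-n[0])))
print('stand rect',cv2.minAreaRect(q[:,:2].astype(np.float32)))
b=m&(hsv[...,2]<60); d=(P-c)@n; bb=b&(d>25)&(P[...,0]<570)
q=P[bb];print('bar',cv2.minAreaRect(q[:,:2].astype(np.float32)),q.mean(0),np.median(d[bb]),len(q))
w=m&(d>15)&(P[...,0]>590);q=P[w];print('wing',q.mean(0),cv2.minAreaRect(q[:,:2].astype(np.float32)),d[w].max(),len(q))
E
```

```text
[ 274.0021 -561.7419  191.8751] [3.1415 0.     0.4538]
tray ((590.6139526367188, 255.47891235351562), (270.026123046875, 191.0484619140625), 79.86124420166016) 43.68335562236996
plane [ 590.436  -254.5408  101.1476] [-0.419   0.0246  0.9077] 1214 3455 slope 24.815525599945374 yaw -3.3543058193214232
stand rect ((579.3182373046875, -257.55938720703125), (212.8553924560547, 172.95553588867188), 87.05487060546875)
bar ((536.19580078125, -254.12026977539062), (105.83921813964844, 15.45302963256836), 86.10477447509766) [ 535.9139 -254.8109  122.4146] 42.40444799032022 147
wing [ 616.0155 -257.5037  153.2054] ((618.5927734375, -268.0313415527344), (52.19163131713867, 46.23537063598633), 1.0204637050628662) 55.45395752282305 89
```

View pics/crop1.png

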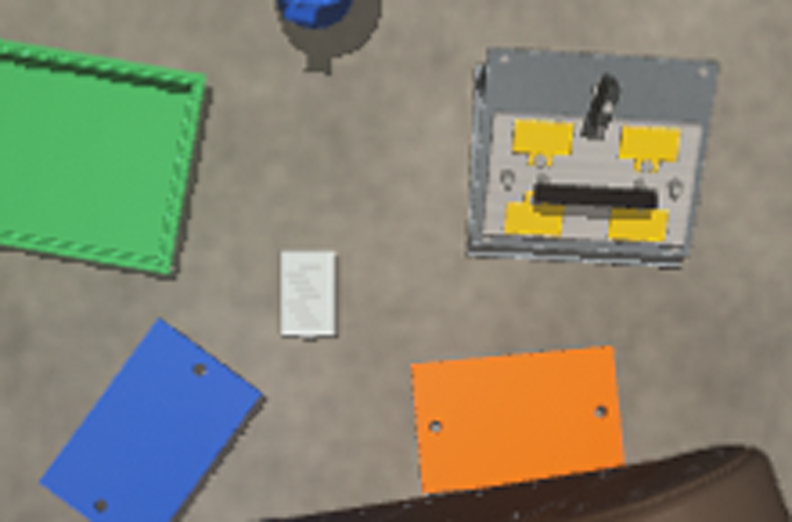

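The crop confirms it: the grey plate with yellow tags and a black bar is on two pins. The catch blade points down the slope and slightly left, so I'll turn it further clockwise. First I turn the tool square to the stand.

Emit:
arm_command(
  rows=[
    [[0, 0, -0.04], -0.042],
    [[0, 0, -0.04], -0.042],
    [[0, 0, -0.04], -0.042],
    [[0, 0, -0.04], -0.042],
    [[0, 0, -0.04], -0.042],
  ],
)

```text
t: 1.1
eef_pos: [274.0, -561.7, 242.3]
tcp_rot: [3.142, 0.0, 1.119]
ft_force: [-0.6, -0.1, 0.6]
opening: 0.997
grip_force: 0.0
```

Emit:
arm_command(
  rows=[
    [[0, 0, -0.04], -0.042],
    [[0, 0, -0.04], -0.042],
    [[0, 0, -0.04], -0.042],
    [[0.13, 0.1, 0], 0],
    [[0.13, 0.1, 0], 0],
  ],
  claw=0,
)

```text
t: 1.6
eef_pos: [328.0, -499.6, 271.9]
tcp_rot: [3.141, 0.0, 1.508]
ft_force: [0.6, -0.7, 0.2]
opening: 0.635
grip_force: 0.0
```

Emit:
arm_command(
  rows=[
    [[0.13, 0.1, 0], 0],
    [[0.13, 0.1, 0], 0],
    [[0.13, 0.1, 0], 0],
    [[0.13, 0.1, 0], 0],
    [[0.13, 0.1, 0], 0],
  ],
)

```text
t: 2.1
eef_pos: [463.6, -344.0, 272.0]
tcp_rot: [3.141, 0.0, 1.509]
ft_force: [-0.1, -1.5, 0.8]
opening: 0.215
grip_force: 0.0
```

Emit:
arm_command(
  rows=[
    [[0.13, 0.1, 0], 0],
    [[0.13, 0.1, 0], 0],
    [[0, 0.1, 0], 0],
    [[0, 0, 0], 0],
    [[0, 0, 0], 0],
  ],
)

```text
t: 2.6
eef_pos: [541.3, -285.0, 271.5]
tcp_rot: [-3.141, -0.0, 1.51]
ft_force: [-1.0, 0.1, -0.2]
opening: 0.002
grip_force: 0.0
```

```bash
python3 - <<'E'
from h import *
np.set_printoptions(precision=3,suppress=True)
s=state();print(s['eef_pos'],s['tcp_rot'])
im,d=grab('wrist','w1.png');P=cloud('wrist',d);np.savez('w1',im=im,P=P)
for l in('deck','plate','plate_grip','catch_grip'):
    print(l,[(np.round(r['position']),round(r['confidence'],2)) for r in models.mark_of('wrist',l)][:3])
E
```

```text
[ 541.339 -284.984  271.456] [-3.141 -0.     1.51 ]
deck []
plate [(array([ 336., -191.,   53.]), 0.89), (array([ 613., -265.,  156.]), 0.69), (array([ 559., -255.,   78.]), 0.64)]
plate_grip [(array([ 538., -256.,  115.]), 0.9)]
catch_grip [(array([ 617., -256.,  158.]), 0.61)]
```

View pics/w1.png

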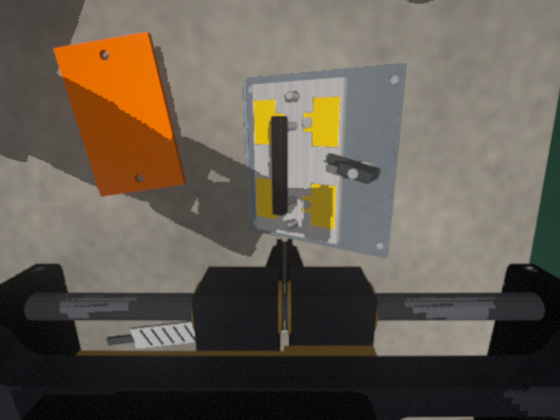

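The wrist view shows the bar at (279,165), the wing at (355,168), its blade pointing left and slightly up, and the stand square to the tool.

```bash
python3 - <<'E'
from h import *
np.set_printoptions(precision=2,suppress=True)
z=np.load('w1.npz');im=z['im'];P=z['P']
hsv=cv2.cvtColor(im,cv2.COLOR_RGB2HSV)
sub=np.zeros(hsv.shape[:2],bool);sub[60:250,240:410]=1
ys=sub&(hsv[...,0]>20)&(hsv[...,0]<35)&(hsv[...,1]>150)
q=P[ys];c=q.mean(0);n=np.linalg.svd(q-c)[2][2];n*=np.sign(n[2]);print('tags',c,n,'slope',np.degrees(np.arccos(n[2])),'yaw',np.arctan2(-n[1],-n[0]))
dark=sub&(hsv[...,2]<75)
for nm,a,b in(('bar',265,292),('wing',322,385)):
    k=dark.copy();k[:,:a]=0;k[:,b:]=0;k[235:]=0;q=P[k]
    if nm=='bar':q=q[q[:,2]>105]
    else:
        cc,t=q[q[:,2]<148],q[q[:,2]>=148]; print('blade',cc.mean(0),len(cc)); q=t
    print(nm,q.mean(0),np.percentile(q,[2,98],axis=0),cv2.minAreaRect(q[:,:2].astype(np.float32)),len(q))
E
```

```text
tags [ 561.74 -248.31   96.15] [-0.67  0.01  0.75] slope 41.830484758117855 yaw -0.009404673310394357
bar [ 537.38 -252.44  124.47] [[ 527.91 -306.7   117.31]
 [ 546.57 -201.92  127.19]] ((537.46435546875, -254.9067840576172), (109.82684326171875, 18.259109497070312), 87.53656005859375) 1468
blade [ 608.49 -251.11  129.79] 219
wing [ 616.95 -257.18  164.47] [[ 597.47 -265.93  148.97]
 [ 638.38 -249.54  174.  ]] ((589.2228393554688, -242.066162109375), (20.985811233520508, 111.58921813964844), 60.50338363647461) 450
```

Emit:
arm_command(
  rows=[
    [[-0.01, 0.125, 0], 0],
    [[-0.01, 0.125, 0.16], 0],
    [[0, 0, 0.16], 0],
    [[0, 0, 0.16], 0],
    [[0, 0, 0], 0],
  ],
  claw=0,
)

```text
t: 3.35
eef_pos: [600.6, -293.0, 147.5]
tcp_rot: [-3.134, -0.004, 1.509]
ft_force: [-0.2, 0.4, -0.1]
opening: 0.005
grip_force: 0.0
```

```bash
python3 - <<'E'
from h import *
s=state();print(s['eef_pos'],s['tcp_rot'],s['ft_force'])
E
```

```text
[ 600.64913727 -292.99981593  147.48358063] [-3.13380842 -0.00406401  1.50875568] [-0.16825463  0.41834775 -0.06128368]
```

Emit:
arm_command(
  rows=[
    [[0.04, 0, 0], 0],
    [[0.04, 0, 0], 0],
    [[0.025, -0.015, 0], 0],
    [[0.025, -0.015, 0], 0],
    [[0.02, 0, 0], 0],
  ],
)

```text
t: 3.85
eef_pos: [597.7, -255.3, 153.6]
tcp_rot: [3.14, 0.001, 1.51]
ft_force: [-0.1, -0.0, -0.0]
opening: 0.004
grip_force: 0.0
```

Emit:
arm_command(
  rows=[
    [[0.02, 0, 0], 0],
    [[0.02, 0.01, 0], 0],
    [[0.02, 0.01, 0], 0],
    [[0.01, 0.01, 0], 0],
    [[0, 0, 0], 0],
  ],
)

```text
t: 4.35
eef_pos: [606.9, -238.7, 152.3]
tcp_rot: [3.142, 0.0, 1.51]
ft_force: [0.0, -0.9, -0.7]
opening: 0.008
grip_force: 0.0
```

```bash
python3 - <<'E'
from h import *
s=state();print(s['eef_pos'],s['tcp_rot'],s['ft_force'])
im,d=grab('wrist')
cv2.imwrite('pics/w2.png',im[:,:,::-1])
E
```

```text
[ 606.87608373 -238.67578414  152.34235293] [3.14157451e+00 1.45211010e-05 1.50988400e+00] [ 0.0446735  -0.87740877 -0.74824615]
```

View pics/w2.png

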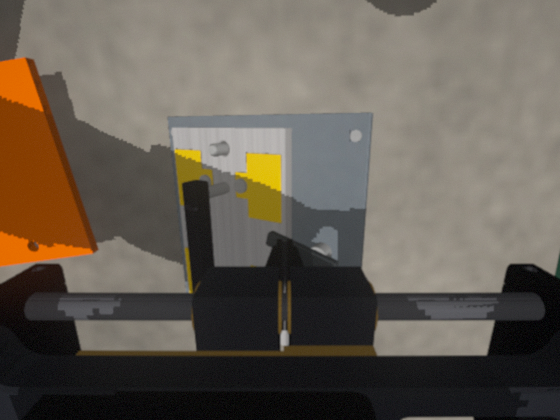

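```bash
python3 - <<'E'
from h import *
np.set_printoptions(precision=1,suppress=True)
im,d=grab('wrist');P=cloud('wrist',d)
cv2.imwrite('pics/w3.png',cv2.resize(im[200:300,220:380],None,fx=5,fy=5,interpolation=cv2.INTER_CUBIC)[:,:,::-1])
for v in range(230,270,6): print(v,[tuple(np.round(P[v,u]).astype(int)) for u in range(262,346,12)])
im,d=grab('top');cv2.imwrite('pics/t3.png',cv2.resize(im[150:240,295:395],None,fx=6,fy=6,interpolation=cv2.INTER_CUBIC)[:,:,::-1])
E
```

```text
230 [(np.int64(588), np.int64(-245), np.int64(107)), (np.int64(598), np.int64(-243), np.int64(112)), (np.int64(608), np.int64(-242), np.int64(117)), (np.int64(618), np.int64(-245), np.int64(111)), (np.int64(627), np.int64(-243), np.int64(117)), (np.int64(636), np.int64(-242), np.int64(122)), (np.int64(645), np.int64(-241), np.int64(127))]
236 [(np.int64(587), np.int64(-251), np.int64(105)), (np.int64(598), np.int64(-244), np.int64(123)), (np.int64(608), np.int64(-246), np.int64(120)), (np.int64(617), np.int64(-250), np.int64(111)), (np.int64(627), np.int64(-248), np.int64(118)), (np.int64(636), np.int64(-247), np.int64(123)), (np.int64(644), np.int64(-245), np.int64(128))]
242 [(np.int64(587), np.int64(-256), np.int64(105)), (np.int64(598), np.int64(-249), np.int64(123)), (np.int64(608), np.int64(-228), np.int64(177)), (np.int64(617), np.int64(-249), np.int64(127)), (np.int64(627), np.int64(-254), np.int64(117)), (np.int64(636), np.int64(-252), np.int64(123)), (np.int64(645), np.int64(-251), np.int64(126))]
248 [(np.int64(586), np.int64(-261), np.int64(106)), (np.int64(602), np.int64
[... 586 characters left out ...]
), np.int64(128))]
260 [(np.int64(585), np.int64(-273), np.int64(106)), (np.int64(602), np.int64(-226), np.int64(204)), (np.int64(608), np.int64(-228), np.int64(202)), (np.int64(614), np.int64(-227), np.int64(205)), (np.int64(624), np.int64(-254), np.int64(149)), (np.int64(633), np.int64(-256), np.int64(147)), (np.int64(642), np.int64(-258), np.int64(143))]
266 [(np.int64(585), np.int64(-278), np.int64(106)), (np.int64(602), np.int64(-226), np.int64(211)), (np.int64(608), np.int64(-228), np.int64(208)), (np.int64(614), np.int64(-227), np.int64(211)), (np.int64(623), np.int64(-255), np.int64(157)), (np.int64(632), np.int64(-257), np.int64(154)), (np.int64(641), np.int64(-259), np.int64(150))]
```

View pics/w3.png

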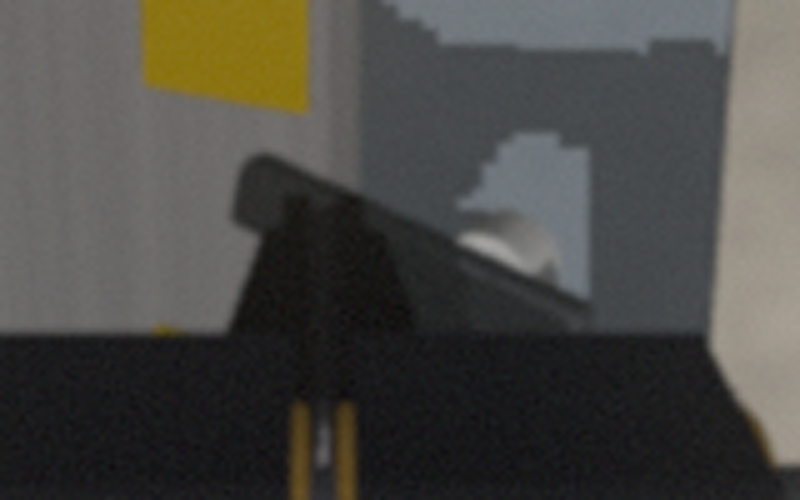

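The wing has hardly turned: the tip slid over its low end. The finger is now on the +y side, so I push the high end of the wing toward -y (same sense of rotation), where the overlap is deep.

Emit:
arm_command(
  rows=[
    [[0.04, 0.055, 0], 0],
    [[0, 0.055, 0.008], 0],
    [[-0.03, 0.0, 0], 0],
    [[-0.03, 0.018, 0], 0],
    [[-0.025, 0.018, 0], 0],
  ],
)

```text
t: 5.0
eef_pos: [642.3, -253.3, 150.5]
tcp_rot: [-3.142, 0.0, 1.509]
ft_force: [-0.0, 0.1, 0.0]
opening: 0.004
grip_force: 0.0
```

```bash
python3 - <<'E'
from h import *
s=state();print(s['eef_pos'],s['tcp_rot'],s['ft_force'])
im,d=grab('wrist')
cv2.imwrite('pics/w4.png',cv2.resize(im[180:300,180:380],None,fx=4,fy=4,interpolation=cv2.INTER_CUBIC)[:,:,::-1])
E
```

```text
[ 642.2790256  -253.32404384  150.52876975] [-3.14152581e+00  1.54638935e-04  1.50897065e+00] [-0.04038616  0.12923994  0.04252557]
```

View pics/w4.png

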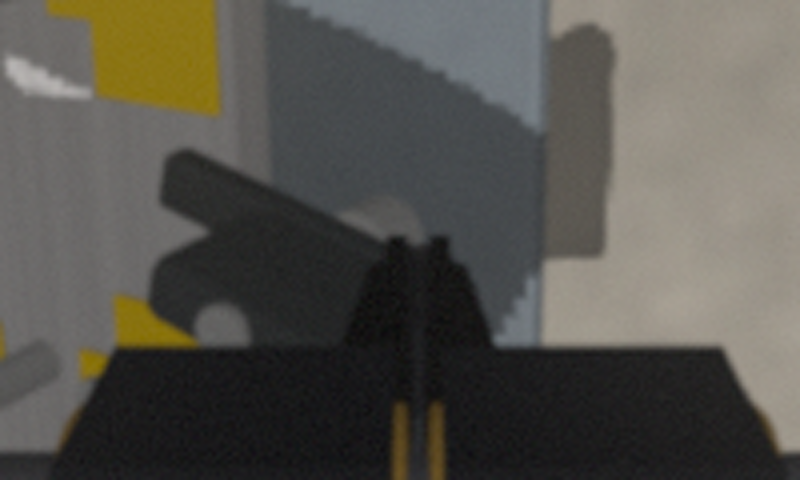

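Emit:
arm_command(
  rows=[
    [[-0.03, 0, 0], 0],
    [[-0.025, -0.008, 0], 0],
    [[-0.02, -0.012, 0], 0],
    [[-0.005, -0.014, 0], 0],
    [[0, 0, 0], 0],
  ],
)

```text
t: 5.55
eef_pos: [631.9, -272.2, 150.6]
tcp_rot: [-3.141, 0.0, 1.509]
ft_force: [-0.2, 0.8, 0.6]
opening: 0.007
grip_force: 0.0
```

```bash
python3 - <<'E'
from h import *
s=state();print(s['eef_pos'],s['tcp_rot'],s['ft_force'])
im,d=grab('wrist')
cv2.imwrite('pics/w5.png',cv2.resize(im[180:300,180:380],None,fx=4,fy=4,interpolation=cv2.INTER_CUBIC)[:,:,::-1])
E
```

```text
[ 631.87045386 -272.15765492  150.6191372 ] [-3.14147419e+00  1.49983632e-05  1.50883322e+00] [-0.24044766  0.83114572  0.63834876]
```

View pics/w5.png

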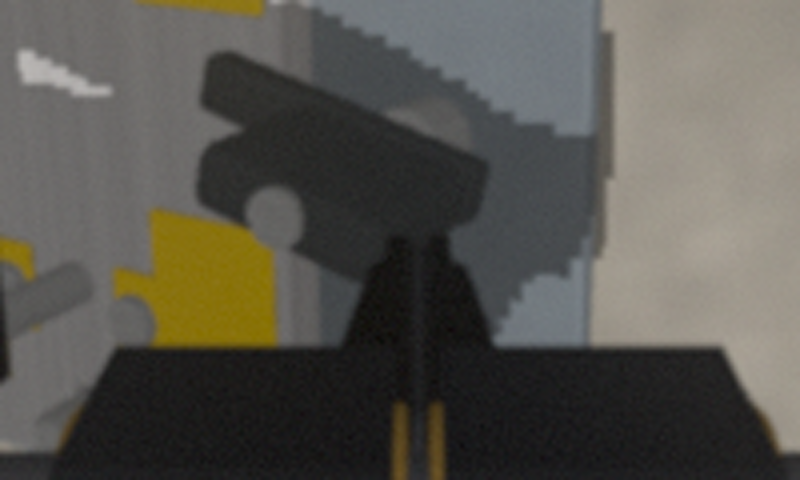

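```bash
python3 - <<'E'
from h import *
np.set_printoptions(precision=1,suppress=True)
im,d=grab('wrist');P=cloud('wrist',d)
psi=-.055;u=np.array([np.cos(psi),np.sin(psi),0]);y=np.array([-np.sin(psi),np.cos(psi),0]);Z=np.array([0,0,1.])
x=.866*u+.5*Z;n=-.5*u+.866*Z;O=np.array([558,-255.5,78])
Q=np.stack([(P-O)@x,(P-O)@y,(P-O)@n],-1)
def px(cx,cy):return Q[180+cy//4,180+cx//4]
for nm,c in dict(bladetip=(215,80),bladeR=(360,130),boss=(440,115),wingL=(205,170),wingdot=(275,218),wingmid=(300,150),wingR=(470,180),wbot=(340,260),tip=(400,245),deck=(560,60),plate=(260,60)).items():print(nm,px(*c))
s=state();e=s['eef_pos']-O;print('tcp',e@x,e@y,e@n)
E
```

```text
bladetip [52.1 10.7 17.6]
bladeR [87.7  7.2 21. ]
boss [94.5  6.9  4.4]
wingL [75.6  5.9 48.8]
wingdot [90.7  1.2 51.1]
wingmid [86.2  7.7 37. ]
wingR [107.9   0.3  18.8]
wbot [102.   -4.4  49.4]
tip [112.9   0.5  49.8]
deck [116.   18.2  -0.2]
plate [57.5 13.5  9.4]
tcp 101.4415154386418 -12.198898689416772 25.362323786577072
```

The frame model checks out: deck face −0.2, plate 9.4, wing top 50 mm. The thin finger had gone round the wing's end, and it is now on the −y side of the high end. I push +y from there on an arc about the pivot, working in deck axes.

Emit:
arm_command(
  rows=[
    [[0.02, 0.007, -0.004], 0],
    [[0.02, 0.006, -0.003], 0],
    [[0.02, 0, 0], 0],
    [[0.02, 0, 0], 0],
    [[0.016, -0.007, 0.004], 0],
  ],
)

```text
t: 6.15
eef_pos: [635.6, -247.3, 151.3]
tcp_rot: [3.141, 0.0, 1.51]
ft_force: [0.6, 0.0, -0.7]
opening: 0.003
grip_force: 0.0
```

```bash
cat >> h.py <<'E'
psi=-.055;u=np.array([np.cos(psi),np.sin(psi),0]);y=np.array([-np.sin(psi),np.cos(psi),0]);Z=np.array([0,0,1.])
x=.866*u+.5*Z;n=-.5*u+.866*Z;O=np.array([558,-255.5,78])
def D(p): return np.stack([(np.asarray(p)-O)@x,(np.asarray(p)-O)@y,(np.asarray(p)-O)@n],-1)
E
python3 - <<'E'
from h import *
np.set_printoptions(precision=1,suppress=True)
s=state();print(D(s['eef_pos']),s['ft_force'])
im,d=grab('wrist');Q=D(cloud('wrist',d))
m=(abs(Q[...,0]-88)<50)&(abs(Q[...,1])<50)&(Q[...,2]>15)&(Q[...,2]<22)
q=Q[m];print('blade level',len(q),np.percentile(q,[5,50,95],axis=0))
m=(abs(Q[...,0]-88)<30)&(abs(Q[...,1])<30)&(Q[...,2]>47)&(Q[...,2]<52)
q=Q[m];print('wing top',len(q),cv2.minAreaRect(q[:,:2].astype(np.float32)))
cv2.imwrite('pics/w6.png',cv2.resize(im[150:300,180:380],None,fx=4,fy=4,interpolation=cv2.INTER_CUBIC)[:,:,::-1])
E
```

```text
[103.4  12.4  24.9] [ 0.6  0.  -0.7]
blade level 453 [[51.4  4.5 15.7]
 [63.6  9.2 18.7]
 [87.9 14.6 20.6]]
wing top 318 ((95.23207092285156, 10.982049942016602), (51.901206970214844, 13.619528770446777), 24.085153579711914)
```

View pics/w6.png

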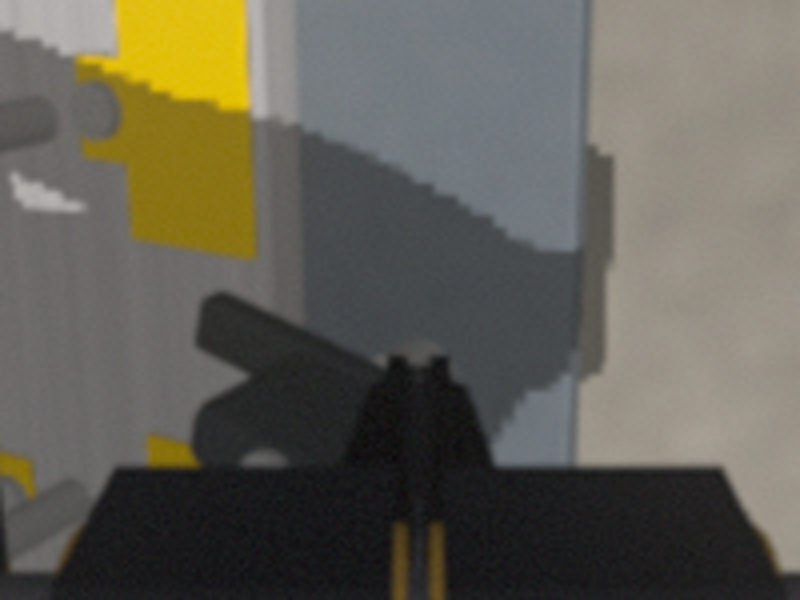

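```bash
python3 - <<'E'
from h import *
np.set_printoptions(precision=1,suppress=True)
e=state()['eef_pos'];print(e)
for n in('wrist','side','top'):
    im,d=grab(n);P=cloud(n,d);
    m=(np.hypot(P[...,0]-e[0],P[...,1]-e[1])<25)&(P[...,2]>145)&(P[...,2]<260)
    print(n,m.sum())
    for a in range(145,250,8):
        k=m&(P[...,2]>=a)&(P[...,2]<a+8)
        if k.sum()>1: print(a,k.sum(),P[k].min(0)-[*e[:2],0],P[k].max(0)-[*e[:2],0])
    c=viewer.get_calibration(n);T=np.array(c['world_to_cam']);print('cam',np.linalg.inv(T)[:3,3])
E
```

```text
[ 635.2 -246.9  151. ]
wrist 1454
145 128 [-24.8  -8.  145.1] [-10.2  -2.5 152.9]
153 132 [-24.7  -8.6 153. ] [-11.3  -3.6 161. ]
161 136 [-24.4  -9.  161. ] [-12.2  -4.8 168.8]
169 32 [ -3.4  10.4 173.4] [  5.6  12.7 177. ]
177 85 [ -3.8  10.1 177.3] [  7.   12.9 184.9]
185 148 [ -6.8  10.3 185. ] [  8.5  12.9 192.9]
193 193 [ -7.5  10.2 193.1] [  9.6  13.5 201. ]
201 250 [ -8.5  10.3 201.1] [ 10.6  13.3 209. ]
209 131 [ -7.9  10.1 209.1] [ 10.   13.2 216.9]
217 80 [ -1.   10.  217.3] [  3.2  12.8 224.8]
225 111 [ -1.4  -9.7 225.2] [  2.1  11.5 231.1]
241 28 [ -1.6  -3.8 245.9] [  2.1   2.2 248.2]
cam [ 640.1 -167.5  344.4]
side 158
145 11 [-24.1 -16.9 146.6] [ -1.6  -3.5 152.5]
153 13 [-23.8 -17.7 153.6] [ -3.6  -4.3 160.5]
161 8 [-21.4 -22.7 162.1] [ -6.5 -10.3 168.7]
169 6 [-17.3 -15.5 170.3] [ -0.2  13.3 177. ]
177 8 [-11.7 -13.1 178.3] [ -2.1  16.4 183.7]
185 13 [-14.   -9.2 185.9] [  3.5  15.6 192.2]
193 10 [-13.4 -10.5 193.3] [  3.4  12.1 200.7]
201 16 [-14.4 -13.4 201.6] [  5.6  20.4 208.9]
209 15 [-17.3 -10.7 209.3] [  7.4  13.4 216.2]
217 18 [-15.4  -8.6 217.6] [  6.7  13.  224.8]
225 12 [-17.7  -9.4 225.4] [  6.   14.6 232.5]
233 23 [-17.1 -12.5 233.1] [ 12.9  17.7 240.6]
241 5 [ -7.8   2.5 241.3] [  0.7  20.9 247.6]
cam [   7.  1305.6  995.8]
top 0
cam [ 398.3  -21.1 1468.8]
```

Depth from two cameras shows the finger tips end 22 mm above the reported TCP, so every push passed over the wing. I correct for that, go down beside the high end and push it −y.

Emit:
arm_command(
  rows=[
    [[0.03, 0, 0], 0],
    [[0, -0.016, 0.05], 0],
    [[0, -0.017, 0.052], 0],
    [[-0.03, 0.0, 0], 0],
    [[-0.024, 0.012, -0.007], 0],
  ],
)

```text
t: 6.85
eef_pos: [629.2, -246.9, 125.6]
tcp_rot: [-3.137, -0.012, 1.508]
ft_force: [11.5, 30.2, -3.4]
opening: 0.008
grip_force: 12.8
```

```bash
cat >> h.py <<'E'
def catch():
    im,d=grab('wrist');P=cloud('wrist',d);Q=D(P);e=state()['eef_pos']
    m=(abs(Q[...,0]-88)<55)&(abs(Q[...,1])<55)&(Q[...,2]>13.5)&(Q[...,2]<24)&(Q[...,0]<130)
    m&=~((np.hypot(P[...,0]-e[0],P[...,1]-e[1])<16))
    v,uu=np.nonzero(m);q=Q[m]
    print('blade level',len(q),np.percentile(q[:,:2],[2,25,50,75,98],axis=0).tolist() if len(q) else '')
    f=q[np.argsort(-np.hypot(q[:,0]-88,q[:,1]))[:25]];f=np.median(f,0);print('far',f,'theta',np.arctan2(-f[1],88-f[0]))
E
python3 - <<'E'
from h import *
np.set_printoptions(precision=1,suppress=True)
s=state();print(D(s['eef_pos']),s['ft_force']);catch()
im,d=grab('wrist');P=cloud('wrist',d);print('body',P[275,210],P[275,280],P[275,360],P[320,100])
E
```

```text
[84.9 12.5  5.9] [11.5 30.2 -3.4]
blade level 481 [[63.32474379243296, 11.288967118924601], [68.96007949235116, 19.3551525340527], [72.1753692943865, 22.838114496331524], [75.2253325011138, 26.439378766839948], [78.97234088133659, 31.22417137519287]]
far [67.7 30.8 18.1] theta -0.9884182233516768
body [ 611.6 -214.   239.8] [ 630.3 -238.6  195.7] [ 656.1 -217.   239.1] [ 398.3 -389.3    2.1]
```

Emit:
arm_command(
  rows=[
    [[0.02, 0, 0], 0],
    [[0, 0.038, -0.022], 0],
    [[-0.02, 0, 0], 0],
    [[-0.03, 0, 0], 0],
    [[-0.02, 0, 0], 0],
  ],
)

```text
t: 7.45
eef_pos: [638.0, -267.8, 132.8]
tcp_rot: [-3.141, 0.0, 1.509]
ft_force: [-0.2, 0.2, 0.4]
opening: 0.004
grip_force: 0.0
```

```bash
python3 - <<'E'
from h import *
np.set_printoptions(precision=1,suppress=True)
s=state();print(D(s['eef_pos']+[0,0,22]),s['ft_force']);catch()
E
```

```text
[108.2  -7.9  26.2] [-0.2  0.2  0.4]
blade level 894 [[70.06205963813478, 5.931634652752478], [77.14942554748727, 16.630080740695085], [81.05418879050758, 23.63676514211715], [87.27664714371807, 30.731199143470217], [93.18395322056502, 37.97908357147907]]
far [74.5 38.  17.6] theta -1.2291271117423814
```

Emit:
arm_command(
  rows=[
    [[-0.01, -0.014, 0.008], 0],
    [[0, -0.014, 0.008], 0],
    [[0, 0.04, -0.02], 0],
    [[0, 0.02, -0.15], 0],
    [[0, -0.06, -0.15], 0],
  ],
)

```text
t: 8.0
eef_pos: [631.7, -268.6, 208.5]
tcp_rot: [-3.14, -0.001, 1.51]
ft_force: [0.2, -0.5, 1.0]
opening: 0.005
grip_force: 0.0
```

Emit:
arm_command(
  rows=[
    [[0.02, -0.15, -0.1], 0],
    [[0.02, -0.15, 0], 0],
    [[0, 0, 0], 0],
    [[0, 0, 0], 0],
    [[0, 0, 0], 0],
  ],
  claw=0.42,
)

```text
t: 8.5
eef_pos: [557.6, -254.4, 233.7]
tcp_rot: [3.142, 0.0, 1.509]
ft_force: [-0.9, -0.8, -0.1]
opening: 0.367
grip_force: 0.0
```

```bash
python3 - <<'E'
from h import *
np.set_printoptions(precision=1,suppress=True)
s=state();e=s['eef_pos'];print(e,s['ft_force'],s['opening']);catch()
im,d=grab('wrist','w7.png');P=cloud('wrist',d);np.savez('w7',im=im,P=P)
f=(abs(P[...,1]-e[1])<25)&(abs(P[...,0]-e[0])<60)&(P[...,2]>e[2]-5)
for a in range(0,100,8):
    k=f&(P[...,2]-e[2]>=a)&(P[...,2]-e[2]<a+8)
    if k.any(): print(a,k.sum(),(P[k].min(0)-e),(P[k].max(0)-e), np.median(P[k][:,1])-e[1])
Q=D(P);m=(abs(Q[...,0])<25)&(abs(Q[...,1])<70)&(Q[...,2]>47)&(Q[...,2]<56);q=Q[m];print('bar top',len(q),cv2.minAreaRect(q[:,:2].astype(np.float32)),np.median(q,0))
m=(abs(Q[...,0])<55)&(abs(Q[...,1])<90)&(abs(Q[...,2]-10)<5);print('plate',np.median(Q[m],0))
E
```

```text
[ 557.6 -254.4  233.7] [-0.9 -0.8 -0.1] 0.3674881227377581
blade level 466 [[76.90402932591576, -12.758545656886112], [82.54799175630171, 16.380277679810618], [86.78968883936753, 24.782845648999487], [92.0955539633871, 33.17495317494223], [98.9719954064859, 40.8622245077444]]
far [81.2 40.6 16.9] theta -1.4047323639622393
16 26 [-21.9 -10.   22.5] [24.1 14.3 24. ] 9.861151730213578
24 182 [-21.9  -9.6  24. ] [24.4 14.6 32. ] 10.013639524930312
32 244 [-24.7  -9.8  32. ] [26.6 14.6 40. ] 10.923916116727952
40 316 [-25.3  -9.7  40. ] [27.5 14.8 48. ] 11.054913521101042
48 363 [-26.9  -6.9  48. ] [29.  14.7 56. ] 11.315423619500649
56 397 [-27.   -3.4  56. ] [29.4 14.9 64. ] 11.510565384021305
64 444 [-27.3   1.1  64. ] [29.8 15.1 72. ] 11.637362513569286
72 516 [-26.  -11.3  72. ] [28.3 15.1 80. ] 11.415919228922291
80 246 [-24.1 -11.9  80. ] [26.3 15.1 88. ] -1.2995876797571952
88 239 [-20.5 -10.8  88. ] [21.2  9.1 96. ] -0.3715092160096276
96 290 [-20.3  -4.7  96. ] [ 21.6  15.4 104. ] 5.923073008224691
bar top 1330 ((2.4683871269226074, 0.5651397705078125), (111.22806549072266, 14.966560363769531), 89.93131256103516) [ 4.1  4.3 51.1]
plate [14.4 17.5  9.9]
```

The catch is at −1.40 rad, clear of the plate. Now to the bar, still allowing for the 22 mm tip offset.

Emit:
arm_command(
  rows=[
    [[-0.005, -0.04, 0.14], 0],
    [[0, -0.041, 0.14], 0],
    [[0, 0, 0.12], 0],
    [[0, 0, 0], 0],
    [[0, 0, 0], 0],
  ],
)

```text
t: 9.1
eef_pos: [537.5, -254.4, 134.2]
tcp_rot: [-3.141, -0.0, 1.51]
ft_force: [-0.3, -0.6, 0.7]
opening: 0.418
grip_force: 0.0
```

```bash
python3 - <<'E'
from h import *
np.set_printoptions(precision=2,suppress=True)
s=state();e=s['eef_pos'];print(e,s['ft_force'],s['opening'],s['tcp_rot'])
im,d=grab('wrist','w8.png');P=cloud('wrist',d)
Q=D(P);m=(abs(Q[...,0])<22)&(abs(Q[...,1])<70)&(Q[...,2]>47)&(Q[...,2]<56)&(P[...,1]>e[1]+18);q=Q[m];print('bar top',len(q),cv2.minAreaRect(q[:,:2].astype(np.float32)),np.median(q,0))
f=(abs(P[...,1]-e[1])<20)&(abs(P[...,0]-e[0])<60)&(P[...,2]>e[2]+24)&(P[...,2]<e[2]+50);k=P[f]-e
print('fingers',np.percentile(k,[1,99],axis=0),k[:,2].min(), 'inner',k[k[:,0]<0][:,0].max(),k[k[:,0]>0][:,0].min())
E
```

```text
[ 537.51 -254.45  134.15] [-0.26 -0.57  0.74] 0.41782629259831233 [-3.14 -0.    1.51]
bar top 1108 ((3.192603349685669, 37.01589584350586), (14.60964584350586, 38.454307556152344), 1.35878586769104) [ 4.62 37.95 51.74]
fingers [[-25.43  -9.58  24.45]
 [ 28.05  14.36  49.83]] 24.131418455906527 inner -18.655004787767552 19.9038916291164
```

Emit:
arm_command(
  rows=[
    [[0, 0.002, 0.08], 0],
    [[0, 0, 0.08], 0],
    [[0, 0, 0.06], 0],
    [[0, 0, 0], 0],
    [[0, 0, 0], 0],
  ],
)

```text
t: 9.65
eef_pos: [538.2, -254.7, 80.4]
tcp_rot: [3.14, 0.001, 1.51]
ft_force: [1.3, 0.2, 0.2]
opening: 0.42
grip_force: 0.0
```

Emit:
arm_command(
  rows=[
    [[0, 0, 0], 0],
    [[0, 0, 0], 0],
    [[0, 0, 0], 0],
    [[0, 0, 0], 0],
    [[0, 0, 0], 0],
  ],
  claw=0.17,
)

```text
t: 10.15
eef_pos: [537.6, -254.4, 79.5]
tcp_rot: [3.141, 0.0, 1.509]
ft_force: [-1.1, 0.3, 5.8]
opening: 0.191
grip_force: 30.0
```

```bash
cat >> h.py <<'E'
def plate():
    im,d=grab('wrist');P=cloud('wrist',d);hsv=cv2.cvtColor(im,cv2.COLOR_RGB2HSV)
    k=(hsv[...,0]>20)&(hsv[...,0]<35)&(hsv[...,1]>150)&(d>50);q=P[k]
    c=np.median(q,0)
    for _ in range(4):
        w=q[np.linalg.norm(q-c,axis=1)<130];A=np.c_[w[:,:2],np.ones(len(w))];a=np.linalg.lstsq(A,w[:,2],rcond=None)[0];r=abs(A@a-w[:,2]);q=w[r<max(2,np.percentile(r,80))]
    nn=np.array([-a[0],-a[1],1]);nn/=np.linalg.norm(nn)
    print('tags',len(q),np.median(q,0),'n',nn,'deg from deck n',np.degrees(np.arccos(min(1,nn@n))),'from vertical',np.degrees(np.arccos(nn[2])),'lowest',q[:,2].min())
E
python3 - <<'E'
from h import *
np.set_printoptions(precision=2,suppress=True)
s=state();print(s);plate()
E
```

```text
{'t': 10.15, 'joints': array([-0.55,  0.58,  1.75, -0.  ,  0.81, -0.49]), 'qvel': array([ 0.,  0.,  0.,  0.,  0., -0.]), 'tau': array([ -0.09, -57.84, -19.14,  -0.01,  -0.08,   0.02]), 'eef_pos': array([ 537.61, -254.44,   79.53]), 'tcp_rot': array([3.14, 0.  , 1.51]), 'ft_force': array([-1.05,  0.33,  5.78]), 'moment': array([ 0.06, -0.1 ,  0.05]), 'grip_force': 29.999962225556374, 'opening': 0.1914276260225774}
tags 7248 [ 586.6  -199.    106.51] n [-0.5   0.03  0.87] deg from deck n 0.46257193834235405 from vertical 30.047097854990405 lowest 59.578837789639266
```

The grip holds and the plate is still square to the deck (0.5°). I lift slowly along the pins.

Emit:
arm_command(
  rows=[
    [[0, -0.004, -0.007], 0],
    [[0, -0.004, -0.007], 0],
    [[0, -0.004, -0.007], 0],
    [[0, 0, 0], 0],
    [[0, 0, 0], 0],
  ],
)

```text
t: 10.7
eef_pos: [534.4, -254.2, 84.3]
tcp_rot: [3.141, 0.0, 1.509]
ft_force: [3.9, -0.4, -3.1]
opening: 0.19
grip_force: 30.0
```

```bash
python3 - <<'E'
from h import *
np.set_printoptions(precision=2,suppress=True)
s=state();print(s['ft_force'],s['moment'],s['eef_pos'],s['opening']);plate()
E
```

```text
[ 3.9  -0.4  -3.09] [-0.07 -0.73 -0.04] [ 534.43 -254.17   84.27] 0.19026984180949583
tags 7263 [ 582.95 -198.82  110.24] n [-0.49  0.03  0.87] deg from deck n 1.0325315421444692 from vertical 29.10678001267388 lowest 64.42683018388894
```

Emit:
arm_command(
  rows=[
    [[0, 0.002, 0], 0],
    [[0, -0.003, -0.007], 0],
    [[0, -0.004, -0.007], 0],
    [[0, -0.004, -0.007], 0],
    [[0, 0, 0], 0],
  ],
)

```text
t: 11.25
eef_pos: [531.8, -253.9, 89.7]
tcp_rot: [-3.141, -0.0, 1.509]
ft_force: [-0.0, -0.3, -4.1]
opening: 0.191
grip_force: 30.0
```

```bash
python3 - <<'E'
from h import *
np.set_printoptions(precision=2,suppress=True)
s=state();print(s['ft_force'],s['moment'],s['eef_pos'],s['opening']);plate()
E
```

```text
[-0.01 -0.3  -4.1 ] [-0.01 -0.23  0.01] [ 531.82 -253.91   89.66] 0.1908341393113707
tags 7267 [ 580.28 -198.57  115.12] n [-0.48  0.03  0.88] deg from deck n 1.5280276471704781 from vertical 28.561261797968882 lowest 70.66617334982357
```

Emit:
arm_command(
  rows=[
    [[0, -0.004, -0.007], 0],
    [[0, -0.004, -0.007], 0],
    [[0, -0.004, -0.007], 0],
    [[0, -0.004, -0.007], 0],
    [[0, 0, 0], 0],
  ],
)

```text
t: 11.8
eef_pos: [527.9, -253.7, 96.7]
tcp_rot: [-3.141, 0.0, 1.509]
ft_force: [1.1, 0.5, -3.7]
opening: 0.19
grip_force: 30.0
```

```bash
python3 - <<'E'
from h import *
np.set_printoptions(precision=2,suppress=True)
s=state();print(s['ft_force'],s['moment'],s['eef_pos'],s['opening']);plate()
E
```

```text
[ 1.13  0.54 -3.71] [-0.03 -0.08  0.04] [ 527.92 -253.69   96.74] 0.19023540832500702
tags 7273 [ 576.   -198.38  121.85] n [-0.47  0.03  0.88] deg from deck n 1.661888802027983 from vertical 28.433323134540284 lowest 77.20318725457577
```

Emit:
arm_command(
  rows=[
    [[0, -0.0035, -0.007], 0],
    [[0, -0.004, -0.007], 0],
    [[0, -0.004, -0.007], 0],
    [[0, -0.004, -0.007], 0],
    [[0, -0.004, -0.007], 0],
  ],
)

```text
t: 12.35
eef_pos: [523.1, -253.4, 105.4]
tcp_rot: [-3.141, 0.0, 1.509]
ft_force: [0.4, -0.2, -5.1]
opening: 0.186
grip_force: 30.0
```

Emit:
arm_command(
  rows=[
    [[0, -0.004, -0.007], 0],
    [[0, -0.006, -0.01], 0],
    [[0, -0.01, -0.017], 0],
    [[0, -0.01, -0.017], 0],
    [[0, -0.01, -0.017], 0],
  ],
)

```text
t: 12.85
eef_pos: [513.1, -252.8, 122.7]
tcp_rot: [3.141, 0.0, 1.509]
ft_force: [-0.4, -0.2, -5.3]
opening: 0.188
grip_force: 30.0
```

```bash
python3 - <<'E'
from h import *
np.set_printoptions(precision=2,suppress=True)
s=state();print(s['ft_force'],s['moment'],s['eef_pos'],s['opening']);plate()
E
```

```text
[-0.39 -0.2  -5.31] [-0.02  0.   -0.01] [ 513.09 -252.84  122.74] 0.18756351784366213
tags 7313 [ 561.14 -197.55  148.55] n [-0.47  0.03  0.88] deg from deck n 1.8512652518420203 from vertical 28.222799190618716 lowest 104.13295594826397
```

Off the pins, at 28° from level in the grip. I carry it over to the tray.

Emit:
arm_command(
  rows=[
    [[0, 0, -0.05], 0],
    [[0, 0, -0.06], 0],
    [[0.02, 0, -0.07], 0],
    [[0.05, 0.015, -0.06], 0],
    [[0.08, 0.015, -0.04], 0],
  ],
)

```text
t: 13.4
eef_pos: [523.5, -216.3, 194.2]
tcp_rot: [3.14, 0.001, 1.508]
ft_force: [-0.9, 0.1, -4.7]
opening: 0.186
grip_force: 30.0
```

Emit:
arm_command(
  rows=[
    [[0.1, 0.015, 0], 0],
    [[0.12, 0.015, 0], 0],
    [[0.13, 0.015, 0], 0],
    [[0.13, 0.015, 0], 0],
    [[0.13, 0.015, 0], 0],
  ],
)

```text
t: 13.9
eef_pos: [551.3, -63.5, 193.1]
tcp_rot: [3.141, 0.0, 1.509]
ft_force: [0.5, 0.4, -4.9]
opening: 0.187
grip_force: 30.0
```

Emit:
arm_command(
  rows=[
    [[0.13, 0.015, 0], 0],
    [[0.13, 0.015, 0], 0],
    [[0.13, 0.015, 0], 0],
    [[0.13, 0.015, 0], 0],
    [[0.13, 0.015, 0], 0],
  ],
)

```text
t: 14.4
eef_pos: [580.0, 97.7, 193.1]
tcp_rot: [3.141, -0.0, 1.509]
ft_force: [0.7, -0.5, -4.7]
opening: 0.193
grip_force: 30.0
```

Emit:
arm_command(
  rows=[
    [[0.13, 0.0, 0], 0],
    [[0.13, 0, 0], 0],
    [[0.1, 0, 0], 0.012],
    [[0.06, 0, 0], 0.012],
    [[0.03, 0, 0], 0.012],
  ],
)

```text
t: 14.9
eef_pos: [587.8, 210.1, 192.9]
tcp_rot: [3.141, -0.0, 1.396]
ft_force: [-0.3, 0.3, -5.5]
opening: 0.187
grip_force: 30.0
```

```bash
python3 - <<'E'
from h import *
np.set_printoptions(precision=3,suppress=True)
s=state();e=s['eef_pos'];print(s['ft_force'],s['moment'],e,s['tcp_rot'],s['opening']);plate()
for n in('side','top'):
    im,d=grab(n);P=cloud(n,d);hsv=cv2.cvtColor(im,cv2.COLOR_RGB2HSV)
    g=(hsv[...,0]>50)&(hsv[...,0]<75)&(hsv[...,1]>130)&(P[...,2]>30)&(P[...,2]<60)&(abs(P[...,0]-590)<180)&(abs(P[...,1]-255)<220)
    print(n,g.sum(),cv2.minAreaRect(P[g][:,:2].astype(np.float32)))
c,sn=np.cos(s['tcp_rot'][2]),np.sin(s['tcp_rot'][2]);dx,dy=np.array([590,255])-e[:2];print('tool dx,dy',dx*c+dy*sn,dx*sn-dy*c)
E
```

```text
[-0.286  0.255 -5.457] [-0.001  0.061 -0.015] [587.751 210.097 192.876] [ 3.141 -0.     1.396] 0.18706339671048666
tags 7370 [641.729 261.888 218.138] n [-0.465  0.083  0.881] deg from deck n 3.8663261323923677 from vertical 28.200316512350398 lowest 174.1609560023679
side 878 ((586.665283203125, 257.1934509277344), (276.67559814453125, 196.825927734375), 80.23150634765625)
top 119 ((590.2168579101562, 254.93861389160156), (268.685302734375, 189.15345764160156), 79.6725845336914)
tool dx,dy 44.61088759975083 -5.586714256635962
```

Emit:
arm_command(
  rows=[
    [[0.09, -0.011, 0], 0],
    [[0.09, -0.011, 0.06], 0],
    [[0, 0, 0.12], 0],
    [[0, 0, 0.14], 0],
    [[0, 0, 0.12], 0],
  ],
)

```text
t: 15.55
eef_pos: [590.1, 253.0, 81.2]
tcp_rot: [-3.141, 0.0, 1.397]
ft_force: [1.0, -0.1, -6.1]
opening: 0.189
grip_force: 30.0
```

Emit:
arm_command(
  rows=[
    [[0, 0, 0.08], 0],
    [[0, 0, 0.04], 0],
    [[0, 0, 0.03], 0],
    [[0, 0, 0.012], 0],
    [[0, 0, 0.012], 0],
  ],
)

```text
t: 16.05
eef_pos: [590.8, 253.7, 39.5]
tcp_rot: [3.14, -0.001, 1.396]
ft_force: [0.3, 0.7, -5.8]
opening: 0.188
grip_force: 30.0
```

```bash
python3 - <<'E'
from h import *
np.set_printoptions(precision=3,suppress=True)
s=state();e=s['eef_pos'];print(s['ft_force'],s['moment'],e,s['tcp_rot'],s['opening']);plate()
E
```

```text
[ 0.278  0.711 -5.754] [-0.012  0.001  0.017] [590.833 253.736  39.488] [ 3.14  -0.001  1.396] 0.188205253127525
tags 7395 [643.836 305.046  64.003] n [-0.466  0.082  0.881] deg from deck n 3.799359458886373 from vertical 28.236680619132393 lowest 20.16313028628946
```

Now slowly down so the low edge meets the floor and the plate rotates level in the pads.

Emit:
arm_command(
  rows=[
    [[0, 0, 0.012], 0],
    [[0, 0, 0.012], 0],
    [[0, 0, 0.01], 0],
    [[0, 0, 0.01], 0],
    [[0, 0, 0], 0],
  ],
)

```text
t: 16.6
eef_pos: [593.5, 253.9, 29.8]
tcp_rot: [3.134, -0.003, 1.396]
ft_force: [6.4, -2.3, 6.1]
opening: 0.178
grip_force: 30.0
```

```bash
python3 - <<'E'
from h import *
np.set_printoptions(precision=3,suppress=True)
s=state();e=s['eef_pos'];print(s['ft_force'],s['moment'],e,s['tcp_rot'],s['opening']);plate()
E
```

```text
[ 6.439 -2.26   6.114] [-0.349 -1.299 -0.058] [593.499 253.942  29.825] [ 3.134 -0.003  1.396] 0.1775947879880601
tags 7598 [643.011 305.434  50.61 ] n [-0.375  0.07   0.924] deg from deck n 8.221923765978353 from vertical 22.44047140910187 lowest 16.03901352056633
```

Emit:
arm_command(
  rows=[
    [[0, 0, 0.008], 0],
    [[0, 0, 0.008], 0],
    [[0, 0, 0.008], 0],
    [[0, 0, 0.008], 0],
    [[0, 0, 0.008], 0],
  ],
)

```text
t: 17.15
eef_pos: [590.0, 253.8, 17.5]
tcp_rot: [-3.141, 0.0, 1.396]
ft_force: [0.2, -0.2, -0.9]
opening: 0.168
grip_force: 0.0
```

```bash
python3 - <<'E'
from h import *
np.set_printoptions(precision=3,suppress=True)
s=state();e=s['eef_pos'];print(s['ft_force'],s['moment'],e,s['tcp_rot'],s['opening']);plate()
E
```

```text
[ 0.228 -0.202 -0.861] [-0.039 -0.097  0.028] [590.011 253.796  17.545] [-3.141  0.     1.396] 0.16801261877173523
tags 8201 [585.088 305.754  16.607] n [0.001 0.005 1.   ] deg from deck n 30.042476968898743 from vertical 0.31572380458220917 lowest 14.686591785506266
```

The plate has levelled (0.3°) and rests on the floor of the tray. I open and withdraw straight up.

Emit:
arm_command(
  rows=[
    [[0, 0, 0], 0],
    [[0, 0, 0], 0],
    [[0, 0, 0], 0],
    [[0, 0, -0.02], 0],
    [[0, 0, -0.06], 0],
  ],
  claw=0.45,
)

```text
t: 17.7
eef_pos: [589.6, 253.5, 37.4]
tcp_rot: [-3.14, 0.001, 1.396]
ft_force: [-0.1, -0.9, -0.2]
opening: 0.444
grip_force: 0.0
```

Emit:
arm_command(
  rows=[
    [[0, 0, -0.12], 0],
    [[0, 0, -0.16], 0],
    [[0, 0, -0.16], 0],
    [[0, 0, -0.16], 0],
    [[0, 0, 0], 0],
  ],
)

```text
t: 18.2
eef_pos: [592.2, 254.4, 194.9]
tcp_rot: [3.133, -0.005, 1.396]
ft_force: [1.6, 0.8, -0.4]
opening: 0.453
grip_force: 0.0
```

```bash
python3 - <<'E'
from h import *
np.set_printoptions(precision=2,suppress=True)
s=state();print(s['ft_force'],s['eef_pos'],s['opening'],s['t']);plate()
im,d=grab('wrist','w9.png');P=cloud('wrist',d)
hsv=cv2.cvtColor(im,cv2.COLOR_RGB2HSV)
g=(hsv[...,0]>50)&(hsv[...,0]<75)&(hsv[...,1]>130)&(d>50);print('floor z',np.percentile(P[g][:,2],[2,10,50]))
im2,d=grab('side');im=np.vstack([im,im2]);cv2.imwrite('pics/fin.png',cv2.resize(np.hstack([im[:420],im2]),(800,300))[:,:,::-1])
E
```

```text
[ 1.61  0.81 -0.39] [592.25 254.43 194.89] 0.45301744045770836 18.2
tags 4126 [582.53 282.66  13.92] n [0. 0. 1.] deg from deck n 30.219509314980332 from vertical 0.2746040303528544 lowest 11.612603455532224
floor z [0.68 1.49 3.75]
```

View pics/fin.png

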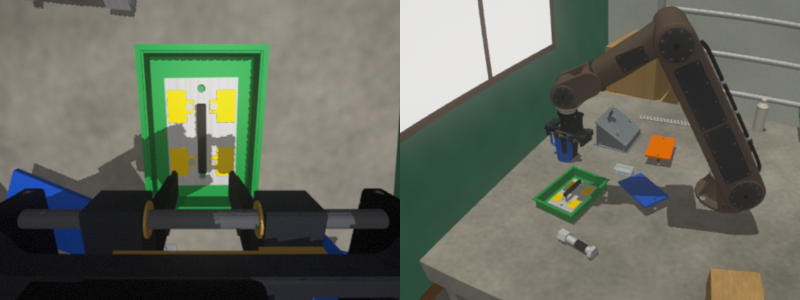

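The plate lies flat in the middle of the tray, with the bar at (202,138) in the left half. Everything else is where it was and the gripper is clear. I hand in.

```bash
python3 -c "
from cell import env
print(env.job_done())"
```

```text
the job is handed in; nothing more can be done
None
```

I turned the catch clear to about −1.40 rad, lifted the plate square off its pins (within about 2° of the stand), laid it flat in the green tray and handed the job in at about 18 s; it tipped level the last few degrees on its low edge as the grip eased, and a misplaced catch push briefly read 30 N at the wrist.

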